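Find the jammed paper punch by the feel of its lever

ROBOT

A 6-joint arm with a two-finger parallel gripper is mounted at the origin on a cart in front of the work surface, level with it; the furniture and walls round the work are solid. World frame = base frame: x ahead of the robot, y to its left, z up, the work surface at z = 0. Lengths are in mm, angles in rad, forces in N, time in s.
With the tool pointing down it reaches from about 400 to 925 mm from the base axis. Payload 12.5 kg.
Tool frame: the origin (TCP) lies midway between the tips of the shut fingers; the grasp point (between the pads) lies 19 mm behind it; z points along the fingers, y is the line along which they close (so a half turn about z gives the same grasp; the last joint's range is limited). The gripper opens to 95 mm and grips with 3 to 60 N. Pads are 20 mm wide; open, the fingers measure 119 mm over their backs; the gripper's body (75 mm by 180 mm) begins 59 mm behind the grasp point.
Start: joints at [-1.316, 0.491, 1.559, -0, 1.092, -0.106], TCP at [220.664, -584.772, 177.161] pointing down, gripper open.
Joint ranges: [-3.1, 3.1], [-0.84, 2.19], [0.05, 2.79], [-1.13, 4.28], [0.06, 2.93], [-2.69, 2.69]. Speed limits (rad/s): [2.22, 2.22, 2.79, 3.14, 3.14, 3.14].

INTERFACE

Orientations are given as [roll, pitch, yaw] about the fixed x, y, z axes, in that order (R = Rz(yaw) Ry(pitch) Rx(roll)).
In Python, from cell import state, viewer, env, models gives the robot as it stands. The module is installed in compiled form; this text tells all that it offers.
- The arm moves only by the tool arm_command, never from a script. Its argument "rows" is a list of rows, each a list of 2 entries, a list of its own where there are three numbers: the shift along the tool's x, y, z normalised to -1 to 1, where 1 is 0.25 m, then the turn about the tool's z normalised to -1 to 1, where 1 is pi rad. A call has exactly 5 rows; each row shifts and turns the commanded pose from where the row before left it, along the tool's axes as they then stand; what a row does not reach is not made up. A row lasts 1/10 s, in which the tool goes at most 50 mm and 8.59 degrees, less where a joint would pass 70% of its speed; a pose out of reach is approached as far as the arm can. A call with a number of a shift or a turn outside -1 to 1 is refused whole. A call with a gripper value outside its range is refused whole. "claw" is the opening, from 0 (shut) to 1 (fully open), set as the call begins (left out, the last holds). The fingers move at their own pace and stop on an object; the grip force is fixed at half the most. Time passes only in rows, so rows that do not move let the fingers close, or fill a call up. It gives the time, the measured TCP pose, the force, the opening and the grip force at its end, in the units of the state.
- state(): the state, without advancing time (a new reading comes with each control period).
- viewer.read_camera(name): name is "scene" or "top"; returns (picture, depth): 400x640x3 uint8, red, green, blue; 400x640 float32, mm along the optical axis (not along the pixel's ray), 0 where there is no reading.
- viewer.get_calibration(name): a dict with "camera_matrix" (3x3 intrinsics, pixels), "world_to_cam" (4x4, takes a point from world to camera coordinates). Camera axes: x right, y up, looking along -z (the intrinsics and any distortion apply to the point x, -y, -z); pixel columns grow to the right and rows downward; lengths in mm; the calibration is good to about 2 mm. A picture is of the moment at which its call begins. get_calibration takes no time and is no camera call.
- env.job_done(): hands the job in; it is judged then, once.
Trained networks look in the newest picture that a camera, given by its name, has taken for a name from the list of things; names that differ only in an ending like _2 or _b are one class to them, and where a whole thing is asked for, a point or a joint stands for the part that bears it (a point fixed in the world has none). Each returns a list of dicts, best first, with "confidence" (0 to 1); they miss things now and then, are a little off and sometimes report something else, mostly with a low value. They report only what shows in the picture. A call takes as long as a camera call.
- models.search_frame(camera, label): "position" ([x, y, z] in mm, in world coordinates, good to about 4 mm: the middle of the surface that is visible of it).
- models.mark_of(camera, label): "position" ([x, y, z] in mm, in world coordinates, good to about 4 mm: a listed point, or the origin of a listed thing).
The state is a dict: "t": time; "joints": joint angles; "qvel": joint speeds; "tau": joint torques, N m; "eef_pos": TCP position; "tcp_rot": TCP orientation; "ft_force": force on the tool from outside, world axes, zero at the start; "moment": the same for the moment, N m; "opening": opening from 0.0 (shut) to 1.0 (fully open); "grip_force": force on a finger pad.
Only numpy, scipy, OpenCV 4.12 (cv2) and the standard library are available. Lean on these libraries where they do the work, as an engineer would, in place of code of your own. Each camera call takes 0.05 s, during which the arm holds its last target. There are 200 camera calls.

TASK

One of the two lever paper punches on the desk is jammed inside. Try the left one first and then the right one: swing the lever gently forward, towards you, to feel whether it runs freely to its end or meets a firm bind part-way, and never force it past a bind. Leave the lever of the sound punch fully forward and that of the jammed punch fully back, let go, and leave the other things on the desk where they are.

Things in the scene. Friction and masses are not known exactly. Their poses are not given: they have to be found in the camera images.
- left_press: The left hand-lever paper punch seen from the robot, fixed to the desk: dark steel base plate 130 x 80 x 12 mm, grey housing 90 x 50 mm, its top 80 mm above the desk. Origin: on the desk straight below the lever's pivot. +x points to its back, -x to its front (turned roughly to the robot), y along the lever's hinge, z up.
- right_press: The right hand-lever paper punch seen from the robot, fixed to the desk: dark steel base plate 130 x 80 x 12 mm, grey housing 90 x 50 mm, its top 80 mm above the desk. Origin: on the desk straight below the lever's pivot. +x points to its back, -x to its front (turned roughly to the robot), y along the lever's hinge, z up.
- left_knob (a point): Centre of the black barrel grip at the end of the left lever: a cylinder 24 mm in diameter, 30 mm long, lying along the hinge (the punch's y), flat at both ends; can be pinched 30 mm wide from above. It moves on an arc of radius 150 mm about the pivot, in the punch's x-z plane, 160 to 200 mm above the desk. The lever bar below it is 8 x 10 mm.
- right_knob (a point): Centre of the black barrel grip at the end of the right lever: a cylinder 24 mm in diameter, 30 mm long, lying along the hinge (the punch's y), flat at both ends; can be pinched 30 mm wide from above. It moves on an arc of radius 150 mm about the pivot, in the punch's x-z plane, 160 to 200 mm above the desk. The lever bar below it is 8 x 10 mm.
- left_pivot (a point): Middle of the left lever's hinge inside the housing, 50 mm above the desk; axis = the punch's y. If this is the jammed punch, the lever meets a springy bind between 0.35 and 0.8 rad: the force at the grip climbs about 1.3 N per mm. 4 to 8 N there is clearly a bind; more than 18 N damages it.
- right_pivot (a point): Middle of the right lever's hinge inside the housing, 50 mm above the desk; axis = the punch's y. If this is the jammed punch, the lever meets a springy bind between 0.35 and 0.8 rad: the force at the grip climbs about 1.3 N per mm. 4 to 8 N there is clearly a bind; more than 18 N damages it.
- left_lever (a joint): Angle of the left lever, rad: 0 = fully back (leaning 0.35 rad from upright to the punch's back, +x), growing as it swings forward, 1.1 = fully forward (leaning 0.75 rad to the front, -x). A sound lever drags about 1 N at the grip all along, stops hard at both ends and stays where it is left. Starts between 0 and 0.2.
- right_lever (a joint): Angle of the right lever, rad: 0 = fully back (leaning 0.35 rad from upright to the punch's back, +x), growing as it swings forward, 1.1 = fully forward (leaning 0.75 rad to the front, -x). A sound lever drags about 1 N at the grip all along, stops hard at both ends and stays where it is left. Starts between 0 and 0.2.
- seal_stamp: Bystander: wooden hand stamp standing upright, 22 x 30 x 60 mm, origin at the centre of its underside.
- highlighter: Bystander: highlighter pen lying on the desk, 18 x 88 x 18 mm, origin at the centre of its underside.
- tape_roll: Bystander: roll of parcel tape, 92 x 90 x 48 mm, origin at the centre of its underside.
- jar: Bystander: small dark-lidded jar, 52 mm in diameter, 70 mm tall, origin at the centre of its underside.

How it is judged (in metres and radians):
On the way, in this order (a step that is already met when the one before it is completed fails the run):
1. the left lever is swung forward to its end, or until it presses on its bind with about 3 N or more at the grip, while the right lever is still back (value of joint right_lever below 0.25 rad and (value of joint left_lever above 1 rad or (value of joint left_lever above 0.3 rad and contact force between jam and left_cam above 8 N))), for 0.03 s.
2. then the right lever is swung forward to its end, or until it presses on its bind with about 3 N or more at the grip ((value of joint right_lever above 1 rad or (value of joint right_lever above 0.3 rad and contact force between jam and right_cam above 8 N))), for 0.03 s.
At the end, for the whole second after the job is handed in: The lever of the sound punch stands fully forward (joint over 1.0 of 1.1 rad), the lever of the jammed punch fully back (joint under 0.08 rad), both at rest and released (((value of joint left_lever above 1 rad and value of joint right_lever below 0.08 rad) or (value of joint right_lever above 1 rad and value of joint left_lever below 0.08 rad)) and velocity of joint left_lever between -0.05 and 0.05 rad/s and velocity of joint right_lever between -0.05 and 0.05 rad/s); the robot touches nothing.
It fails at once if a lever is forced against its bind (more than about 18 N at the grip) (contact force between jam and anything else above 60 N).
It fails at once if the wooden hand stamp is shifted by more than 2 cm or tipped over (distance of seal_stamp from where it was at the start of the episode above 0.02 m or angle between seal_stamp's own z axis and vertical above 0.4 rad).
It fails at once if the highlighter is shifted by more than 2 cm or tipped over (distance of highlighter from where it was at the start of the episode above 0.02 m or angle between highlighter's own z axis and vertical above 0.4 rad).
It fails at once if the tape roll is shifted by more than 2 cm or tipped over (distance of tape_roll from where it was at the start of the episode above 0.02 m or angle between tape_roll's own z axis and vertical above 0.4 rad).
It fails at once if the small jar is shifted by more than 2 cm or tipped over (distance of jar from where it was at the start of the episode above 0.02 m or angle between jar's own z axis and vertical above 0.4 rad).
It also fails if it takes over 64 s, if anything falls off the work surface, if the arm or the gripper's body presses on something with over 40 N, if the wrist force passes 120 N, or if a joint passes its speed limit or range.

## Working session

There is one attempt and no reset: what is moved stays moved. The work goes in short steps, Python scripts to look and compute and a tool call to move; the robot and the scene stay as the last step left them, time stands still between calls to the robot, and variables do not carry over. Pictures are saved under pics/ and viewed, at most 10 in all, crops included, and the job is handed in when it is done.

Besides the shell and the picture viewer there is one more tool, called after "Request:" as name(argument=value, ...), one argument or row to a line, values as JSON. arm_command: Moves the arm, as the interface text tells. Scaled input: -1 to 1 covers 0.25 m each way for a shift and pi rad each way for a turn. Its arguments: {"type":"object","properties":{"rows":{"type":"array","items":{"type":"array"}},"claw":{"type":"number"}},"required":["rows"]}

```bash
mkdir -p pics
python3 - <<'E'
from cell import state, viewer, env, models
import cv2,numpy as np
for c in("scene","top"):
    p,d=viewer.read_camera(c); cv2.imwrite(f"pics/{c}0.png",p[:,:,::-1])
    for l in("left_knob","right_knob","left_pivot","right_pivot","left_press","right_press","jar","tape_roll","seal_stamp","highlighter"):
        print(c,l,[(np.round(r["position"]).tolist(),round(r["confidence"],2)) for r in models.mark_of(c,l)[:3]])
s=state();print(s)
E
```

```text
scene left_knob [([626.0, 218.0, 192.0], 0.59)]
scene right_knob [([628.0, 216.0, 194.0], 0.24)]
scene left_pivot [([579.0, 198.0, 50.0], 0.82), ([553.0, -160.0, -0.0], 0.69), ([459.0, 17.0, 2.0], 0.3)]
scene right_pivot [([554.0, -166.0, 49.0], 0.56)]
scene left_press [([577.0, 204.0, -2.0], 0.6), ([586.0, -165.0, 195.0], 0.43)]
scene right_press [([559.0, -160.0, 1.0], 0.84)]
scene jar [([578.0, 203.0, -5.0], 0.69), ([733.0, 175.0, -1.0], 0.56)]
scene tape_roll []
scene seal_stamp [([460.0, 15.0, 0.0], 0.82)]
scene highlighter [([636.0, 6.0, -1.0], 0.5), ([626.0, 218.0, 192.0], 0.33)]
top left_knob [([626.0, 214.0, 193.0], 0.76), ([730.0, 172.0, 1.0], 0.54)]
top right_knob [([580.0, -170.0, 196.0], 0.73)]
top left_pivot [([581.0, 199.0, 51.0], 0.77)]
top right_pivot [([556.0, -160.0, 49.0], 0.88), ([731.0, 172.0, 2.0], 0.34)]
top left_press [([586.0, 203.0, 1.0], 0.89)]
top right_press [([556.0, -162.0, -5.0], 0.74)]
top jar [([731.0, 171.0, -2.0], 0.77)]
top tape_roll [([457.0, -372.0, -2.0], 0.61)]
top seal_stamp [([460.0, 11.0, -1.0], 0.45)]
top highlighter [([630.0, 16.0, -1.0], 0.5)]
{'t': 1.1, 'joints': array([-1.31558829e+00,  4.90897779e-01,  1.55889531e+00, -2.15626380e-05,
        1.09169213e+00, -1.05638302e-01]), 'qvel': array([-0.0018005 ,  0.00041003,  0.00099719, -0.00120084, -0.00278537,
        0.0023532 ]), 'tau': array([-1.80384041e-04, -6.12487578e+01, -2.58430266e+01,  6.93165231e-02,
        4.45290981e-02,  4.64685229e-05]), 'eef_pos': array([ 220.66606818, -584.77604627,  177.16394046]), 'tcp_rot': array([3.14148783e+00, 3.03575095e-05, 3.60856275e-01]), 'ft_force': array([0.63422086, 0.11708527, 0.4464849 ]), 'moment': array([ 0.01390374, -0.03457224, -0.00946451]), 'grip_force': 0.0, 'opening': 1.0035672310979697}
```

View pics/scene0.png

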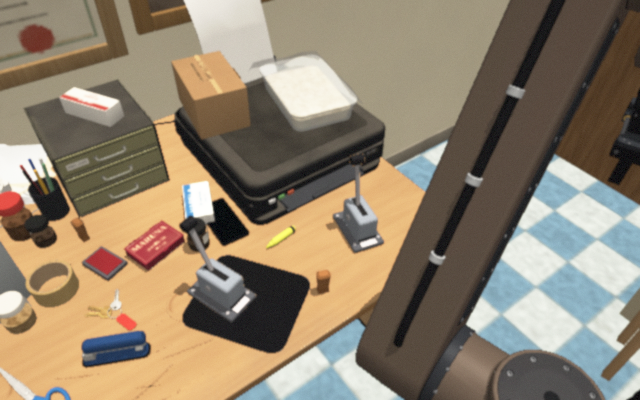

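View pics/top0.png

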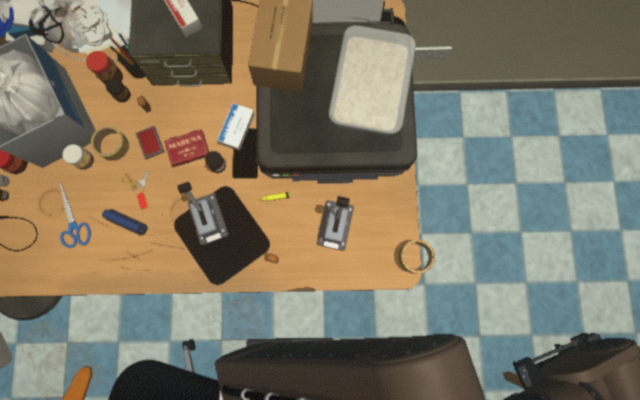

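The scene picture shows the left punch at about (220,290) with its grip at (192,228), and the right punch at (360,225) with its grip at (357,160). In the top view the grips are at (184,187) and (343,201). The network positions agree with these. Next I need the yaw of each punch, from depth.

```bash
cat > h.py <<'E'
from cell import state, viewer, env, models
import cv2,numpy as np
def cloud(c):
    p,d=viewer.read_camera(c); k=viewer.get_calibration(c); K=k["camera_matrix"]; T=np.linalg.inv(k["world_to_cam"])
    v,u=np.mgrid[:400,:640]; x=(u-K[0,2])/K[0,0]*d; y=(v-K[1,2])/K[1,1]*d
    P=np.stack([x,-y,-d,np.ones_like(d)],-1)@T.T
    P[d<=0]=np.nan
    return p,P[...,:3]
E
python3 - <<'E'
from h import *
for c in("top","scene"):
    p,P=cloud(c)
    for n,cx,cy in(("L",582,200),("R",556,-162)):
        near=np.hypot(P[...,0]-cx,P[...,1]-cy)<90
        for lo,hi in((72,88),(6,90),(170,215)):
            Q=P[near&(P[...,2]>lo)&(P[...,2]<hi)]
            if len(Q)<5: continue
            r=cv2.minAreaRect(Q[:,:2].astype(np.float32)); b=cv2.boxPoints(r)
            e=max((b[1]-b[0],b[2]-b[1]),key=np.linalg.norm)
            a=np.arctan2(e[1],e[0]); a=(a+np.pi/2)%np.pi-np.pi/2
            print(c,n,lo,len(Q),np.round(r[0]),np.round(r[1]),"yaw",round(a,3),"mean",np.round(Q.mean(0)))
E
```

```text
top L 72 583 [570. 197.] [91. 50.] yaw 0.339 mean [567. 195.  79.]
top L 6 1404 [575. 194.] [159. 176.] yaw -0.972 mean [567. 190.  43.]
top L 170 135 [624. 215.] [23. 30.] yaw -1.26 mean [623. 214. 198.]
top R 72 577 [ 544. -158.] [50. 89.] yaw -0.242 mean [ 541. -157.   79.]
top R 6 1217 [ 557. -168.] [ 97. 153.] yaw -0.301 mean [ 541. -156.   46.]
top R 170 127 [ 582. -167.] [30. 24.] yaw 1.297 mean [ 580. -167.  205.]
scene L 72 864 [570. 201.] [91. 50.] yaw 0.313 mean [564. 201.  80.]
scene L 6 2535 [567. 196.] [148. 177.] yaw -1.263 mean [555. 206.  44.]
scene L 170 249 [625. 219.] [25. 30.] yaw -1.182 mean [620. 219. 195.]
scene R 72 590 [ 545. -154.] [50. 90.] yaw -0.23 mean [ 540. -151.   79.]
scene R 6 1712 [ 549. -156.] [ 81. 131.] yaw -0.249 mean [ 533. -141.   46.]
scene R 170 186 [ 582. -164.] [32. 24.] yaw 1.36 mean [ 579. -161.  199.]
```

Request:
arm_command(
  rows=[
    [[0, 0, -0.15], 0.0115],
    [[0, 0, -0.15], 0],
    [[0.128, -0.126, 0], 0],
    [[0.128, -0.126, 0], 0],
    [[0.128, -0.126, 0], 0],
  ],
  claw=1,
)

```text
t: 1.7
eef_pos: [281.8, -463.2, 252.2]
tcp_rot: [3.141, -0.0, 0.324]
ft_force: [1.2, -0.2, 0.6]
opening: 0.998
grip_force: 0.0
```

Request:
arm_command(
  rows=[
    [[0.128, -0.126, 0], 0],
    [[0.128, -0.126, 0], 0],
    [[0.128, -0.126, 0], 0],
    [[0.128, -0.126, 0], 0],
    [[0.128, -0.126, 0], 0],
  ],
)

```text
t: 2.2
eef_pos: [383.4, -262.6, 252.4]
tcp_rot: [3.141, -0.0, 0.324]
ft_force: [1.2, -0.6, -0.5]
opening: 0.995
grip_force: 0.0
```

Request:
arm_command(
  rows=[
    [[0.128, -0.126, 0], 0],
    [[0.128, -0.126, 0], 0],
    [[0.128, -0.126, 0], 0],
    [[0.128, -0.126, 0], 0],
    [[0.128, -0.126, 0], 0],
  ],
)

```text
t: 2.7
eef_pos: [484.9, -62.1, 252.4]
tcp_rot: [3.141, -0.0, 0.325]
ft_force: [1.0, -0.4, -0.3]
opening: 1.002
grip_force: 0.0
```

Request:
arm_command(
  rows=[
    [[0.128, -0.126, 0], 0],
    [[0.128, -0.126, 0], 0],
    [[0.128, -0.126, 0], 0],
    [[0.128, -0.126, 0], 0],
    [[0.128, -0.126, 0], 0],
  ],
)

```text
t: 3.2
eef_pos: [586.2, 138.3, 252.2]
tcp_rot: [3.141, -0.0, 0.325]
ft_force: [0.7, -0.6, -0.4]
opening: 1.0
grip_force: 0.0
```

Request:
arm_command(
  rows=[
    [[0.082, -0.082, 0], 0],
    [[0.082, -0.082, 0], 0],
    [[0.082, -0.081, 0], 0],
    [[0, 0, 0], 0],
    [[0, 0, 0], 0],
  ],
)

```text
t: 3.7
eef_pos: [624.2, 214.2, 251.6]
tcp_rot: [3.141, 0.001, 0.326]
ft_force: [-0.5, -0.5, 0.5]
opening: 0.995
grip_force: 0.0
```

Request:
arm_command(
  rows=[
    [[0, 0, 0.08], 0],
    [[0, 0, 0.08], 0],
    [[0, 0, 0.08], 0],
    [[0, 0, 0.07], 0],
    [[0, 0, 0], 0],
  ],
  claw=0.7,
)

```text
t: 4.2
eef_pos: [623.2, 212.7, 172.7]
tcp_rot: [-3.141, 0.004, 0.324]
ft_force: [-0.2, -0.5, 0.3]
opening: 0.708
grip_force: 0.0
```

Request:
arm_command(
  rows=[
    [[0, 0, 0], 0],
    [[0, 0, 0], 0],
    [[0, 0, 0], 0],
    [[0, 0, 0], 0],
    [[0, 0, 0], 0],
  ],
  claw=0.25,
)

```text
t: 4.7
eef_pos: [624.5, 214.0, 175.0]
tcp_rot: [3.141, -0.001, 0.325]
ft_force: [-0.2, 0.4, 0.5]
opening: 0.338
grip_force: 0.0
```

Request:
arm_command(
  rows=[
    [[0, 0, 0], 0],
    [[0, 0, 0], 0],
    [[0, 0, 0], 0],
    [[0, 0, 0], 0],
    [[0, 0, 0], 0],
  ],
  claw=0.2,
)

```text
t: 5.2
eef_pos: [624.5, 214.0, 174.6]
tcp_rot: [3.142, 0.0, 0.325]
ft_force: [0.3, 0.3, 0.3]
opening: 0.2
grip_force: 0.0
```

Run:
```python
from h import *
s=state(); print({k:np.round(s[k],2) for k in("t","eef_pos","ft_force","moment","opening","grip_force")})
p,d=viewer.read_camera("scene"); cv2.imwrite("pics/grip1.png",cv2.resize(p[150:350,100:320,::-1],None,fx=3,fy=3)[:600])
```

```text
{'t': np.float64(5.2), 'eef_pos': array([624.48, 214.03, 174.57]), 'ft_force': array([0.28, 0.33, 0.34]), 'moment': array([-0.03,  0.04,  0.01]), 'opening': np.float64(0.2), 'grip_force': np.float64(0.0)}
```

View pics/grip1.png

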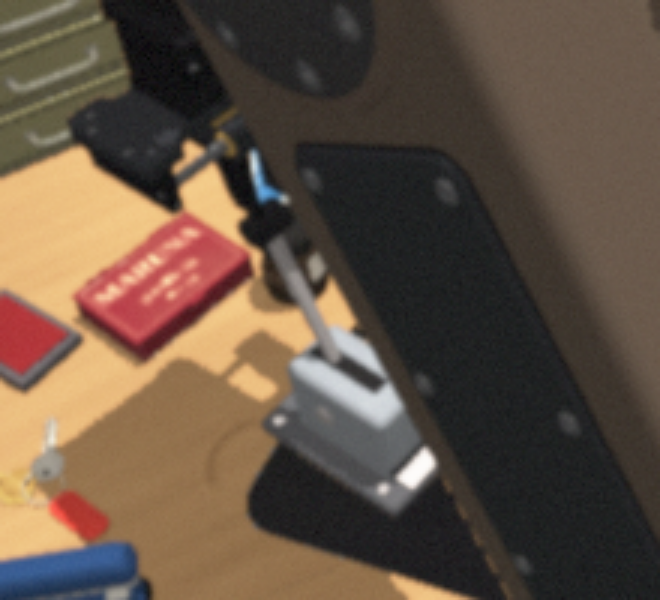

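Run:
```python
from h import *
def proj(c,X):
    k=viewer.get_calibration(c); q=k["world_to_cam"]@np.r_[X,1]; q=np.array([q[0],-q[1],-q[2]]); q=k["camera_matrix"]@q; return q[:2]/q[2]
for X in([624.5,214,175],[625,216,192],[625,216,260],[578.5,200,50]): print(X,proj("scene",X),(proj("scene",X)-[100,150])*3,proj("top",X))
p,P=cloud("top"); cv2.imwrite("pics/top1.png",cv2.resize(p[120:270,100:300,::-1],None,fx=4,fy=4))
print([(r["position"],r["confidence"]) for r in models.mark_of("scene","left_knob")])
p,P=cloud("scene")
for v in range(190,236,5): print(v,[tuple(int(a) if a==a else -1 for a in P[v,u]) for u in range(168,200,5)])
```

```text
[624.5, 214, 175] [191.85033578 229.9427232 ] [275.55100733 239.82816961] [186.77984453 189.27817869]
[625, 216, 192] [189.28731472 224.32310306] [267.86194416 222.96930919] [184.14808298 187.69412685]
[625, 216, 260] [182.8542054  199.11745418] [248.56261621 147.35236253] [176.24836435 181.64388018]
[578.5, 200, 50] [217.91052284 280.45774869] [353.73156851 391.37324608] [203.40183124 214.95052556]
[([625.5, 215.6, 194.3], 0.9)]
190 [(589, 246, 326), (597, 236, 315), (592, 229, 314), (254, 317, 624), (247, 315, 628), (241, 314, 632), (233, 312, 637)]
195 [(605, 244, 302), (590, 240, 311), (582, 234, 314), (587, 224, 304), (249, 316, 621), (242, 314, 626), (235, 313, 631)]
200 [(589, 250, 305), (584, 243, 306), (581, 236, 304), (585, 227, 296), (252, 316, 614), (243, 315, 620), (235, 313, 625)]
205 [(580, 255, 303), (623, 236, 258), (608, 231, 267), (613, 221, 257), (629, 208, 236), (245, 315, 613), (235, 314, 621)]
210 [(884, 186, -2), (872, 177, 2), (615, 232, 249), (611, 224, 247), (633, 209, 220), (246, 316, 607), (240, 314, 610)]
215 [(865, 194, 0), (860, 183, -2), (621, 233, 231), (608, 227, 239), (802, 163, 34), (624, 204, 212), (240, 314, 605)]
220 [(848, 201, 0), (843, 191, 0), (832, 182, 2), (611, 228, 223), (626, 215, 202), (622, 207, 201), (242, 315, 598)]
225 [(810, 213, 23), (826, 198, 0), (814, 190, 5), (619, 229, 203), (618, 220, 199), (617, 211, 194), (725, 169, 71)]
230 [(795, 220, 24), (786, 211, 26), (802, 196, 2), (618, 232, 192), (612, 224, 192), (619, 213, 178), (716, 174, 66)]
235 [(779, 227, 25), (775, 217, 22), (767, 207, 24), (760, 198, 24), (719, 198, 61), (614, 216, 170), (708, 179, 60)]
```

View pics/top1.png

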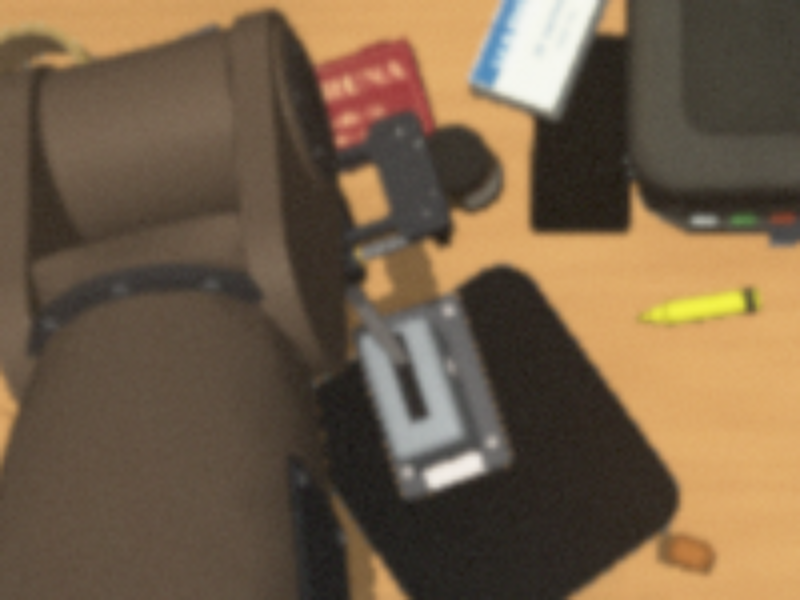

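Run:
```python
from h import *
p,d=viewer.read_camera("scene"); cv2.imwrite("pics/z1.png",cv2.resize(p[170:245,150:215,::-1],None,fx=8,fy=8,interpolation=cv2.INTER_CUBIC))
```

```text
(no output)
```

View pics/z1.png

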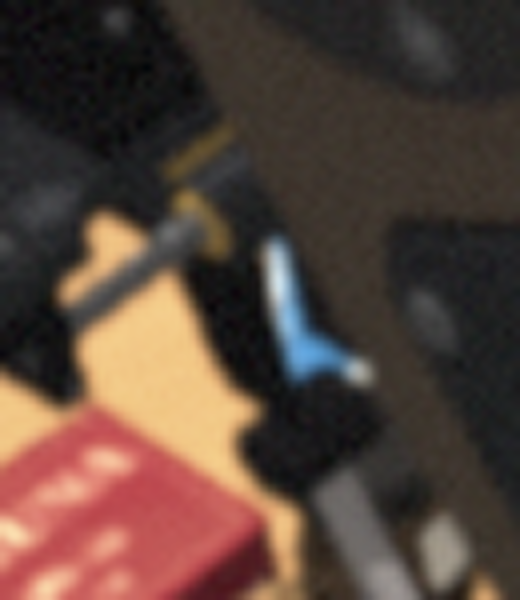

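The crop shows the left finger coming down at about (225,330) to the knob's left end (245–380, 390–490). The depth puts its inner edge about 17 mm from centre. So the fingers straddle the knob and the opening scale isn't linear. I'll close further.

Request:
arm_command(
  rows=[
    [[0, 0, 0], 0],
    [[0, 0, 0], 0],
    [[0, 0, 0], 0],
    [[0, 0, 0], 0],
    [[0, 0, 0], 0],
  ],
  claw=0.1,
)

```text
t: 5.95
eef_pos: [624.4, 214.0, 174.6]
tcp_rot: [3.141, 0.0, 0.325]
ft_force: [0.3, -0.8, -0.2]
opening: 0.102
grip_force: 0.0
```

Run:
```python
from h import *
p,P=cloud("scene")
cv2.imwrite("pics/z2.png",cv2.resize(p[170:245,150:215,::-1],None,fx=8,fy=8,interpolation=cv2.INTER_CUBIC))
c,s=np.cos(.325),np.sin(.325)
for v in range(194,240,3):
    r=[]
    for u in range(172,202,2):
        X=P[v,u]; d=X[:2]-[624.5,214]
        r.append("(%d,%d,%d)"%(d@[c,s],d@[s,-c],X[2]) if abs(d).max()<60 else "-")
    print(v,*r)
```

```text
194 (-13,-30,303) (-22,-32,310) (-25,-30,310) (-31,-30,313) (-33,-28,313) (-32,-23,309) - - - - - - - - -
197 (-22,-37,306) (-25,-35,307) (-29,-34,308) (-31,-32,307) (-33,-29,307) (-35,-27,306) (-33,-22,301) - - - - - - - -
200 (-28,-42,307) (-28,-39,305) (-2,-18,273) (-28,-31,298) (-30,-29,298) (-32,-26,297) (-7,-6,266) (0,3,255) - - - - - - -
203 - (8,-17,258) (0,-18,263) (-3,-16,264) (-10,-17,269) (-11,-13,266) (-11,-10,264) (2,4,244) - - - - - - -
206 - - (4,-17,252) (-1,-17,256) (-7,-17,260) (-8,-13,257) (-11,-11,257) (3,3,236) (-2,3,240) - - - - - -
209 - - (8,-16,241) (3,-15,244) (-4,-16,249) (-9,-16,252) (-9,-11,248) (-11,-8,247) (-1,2,232) (-7,2,236) - - - - -
212 - - - (7,-14,232) (0,-15,238) (-5,-14,240) (-10,-13,243) (-10,-10,240) (3,3,220) (-3,3,224) (-9,3,228) - - - -
215 - - - - (3,-14,227) (-1,-14,230) (-9,-15,235) (-9,-10,231) - (-2,2,216) (-8,2,219) (-10,5,219) - - -
218 - - - - - (4,-11,215) (-4,-13,223) (-10,-13,226) (-11,-9,223) (1,3,205) (-2,5,205) (-1,10,200) - - -
221 - - - - - (13,-7,198) (6,-7,203) - (-7,-8,212) (-2,0,202) (-2,3,199) (-6,5,199) (-6,9,196) - -
224 - - - - (6,-17,203) (2,-16,204) (0,-13,203) (-2,-11,203) (-4,-7,201) (-4,-3,198) (-7,-1,198) (-8,2,195) (-9,6,192) - -
227 - - - - (8,-18,194) (0,-19,200) (0,-15,198) (-5,-14,199) (-6,-11,198) (-7,-7,195) (-8,-3,192) (-6,1,185) - - -
230 - - - - - (4,-18,188) (-1,-17,191) (-6,-17,194) (-6,-12,190) (-8,-9,188) (-4,-2,180) - - - -
233 - - - - - - - (-4,-17,185) - (-3,-8,175) (-5,-5,174) (-6,-1,172) - - -
236 - - - - - - - - - - (-6,-7,168) (-9,-5,167) (-10,-1,165) - -
239 - - - - - - - - - - - (-7,-5,158) (-13,-5,162) (-12,0,156) -
```

View pics/z2.png

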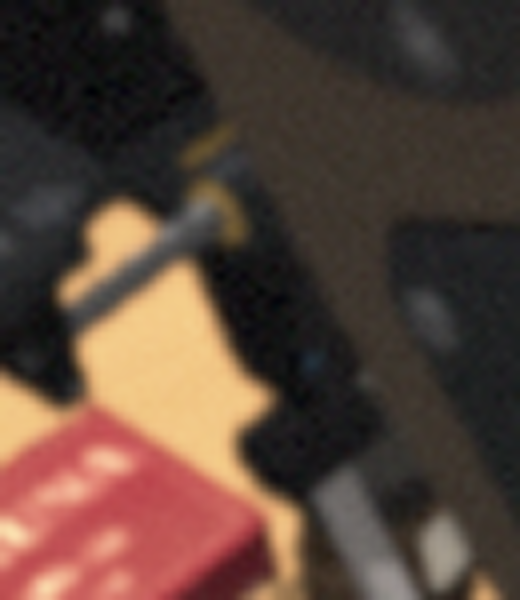

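The fingers close just above the knob: tips at about (310,390) in the crop, around z≈210 by depth. The reported z is therefore about 35 mm lower than the tips really are, while x and y agree. I'll reopen and go down about 30 mm.

Request:
arm_command(
  rows=[
    [[0, 0, 0], 0],
    [[0, 0, 0], 0],
    [[0, 0, 0], 0],
    [[0, 0, 0], 0],
    [[0, 0, 0], 0],
  ],
  claw=0.7,
)

```text
t: 6.5
eef_pos: [624.4, 214.1, 174.6]
tcp_rot: [3.142, -0.0, 0.325]
ft_force: [-0.1, 0.1, 0.8]
opening: 0.464
grip_force: 0.0
```

Request:
arm_command(
  rows=[
    [[0, 0, 0], 0],
    [[0, 0, 0], 0],
    [[0, 0, 0], 0],
    [[0, 0, 0], 0],
    [[0, 0, 0.02], 0],
  ],
)

```text
t: 7.0
eef_pos: [624.8, 214.1, 170.0]
tcp_rot: [3.141, -0.001, 0.325]
ft_force: [0.4, -0.6, -0.2]
opening: 0.703
grip_force: 0.0
```

Request:
arm_command(
  rows=[
    [[0, 0, 0.03], 0],
    [[0, 0, 0.03], 0],
    [[0, 0, 0.03], 0],
    [[0, 0, 0.02], 0],
    [[0, 0, 0], 0],
  ],
)

```text
t: 7.5
eef_pos: [624.1, 213.9, 141.0]
tcp_rot: [-3.142, 0.002, 0.325]
ft_force: [0.1, -0.3, -0.5]
opening: 0.702
grip_force: 0.0
```

```bash
cat >> h.py <<'E'
def table(c,org,yaw,r0,r1,c0,c1,dv=3,du=2):
    p,P=cloud(c); a,s=np.cos(yaw),np.sin(yaw)
    for v in range(r0,r1,dv):
        r=[]
        for u in range(c0,c1,du):
            X=P[v,u]; d=X[:2]-org
            r.append("(%d,%d,%d)"%(d@[a,s],d@[s,-a],X[2]) if abs(d).max()<60 else "-")
        print(v,*r)
E
python3 - <<'E'
from h import *
table("scene",[624.5,214],.325,206,240,168,200)
E
```

```text
206 (-26,-52,299) (-24,-47,294) (-23,-42,290) (-19,-36,283) - - - - - - - - - - - -
209 (-21,-50,288) (-20,-46,284) (-19,-42,279) (-22,-40,280) (-26,-38,281) - (-25,-30,274) (-27,-27,273) - - - - - - - -
212 (-20,-51,281) (-22,-49,280) (-25,-47,280) (-28,-45,280) (-32,-44,282) (-32,-40,278) (-34,-38,278) - - - - - - - - -
215 (-25,-56,280) (-26,-53,279) (-32,-53,282) (-32,-49,279) (-34,-47,278) (-35,-43,276) (-33,-38,270) - - - - - - - - -
218 (-27,-59,276) (-32,-58,279) (-34,-56,278) (-33,-52,274) (-33,-48,270) (-33,-44,268) (-34,-40,265) - - (10,0,201) - - - - - -
221 (-29,-61,272) (-32,-60,273) (-32,-56,270) (-33,-53,268) (-34,-50,265) (-33,-45,261) - (14,-6,197) (6,-7,203) (2,-6,204) (0,-3,203) - - - - -
224 (0,-46,233) (-29,-60,263) (-33,-58,265) (-32,-54,261) (-11,-37,232) - (8,-16,201) (3,-15,203) (0,-13,204) (0,-9,200) (-1,-5,197) (-5,-4,199) - - - -
227 (2,-46,222) (-5,-47,229) (-10,-46,231) (-11,-42,228) (-11,-39,225) - (8,-18,194) (0,-19,200) (-3,-17,201) (-5,-14,200) (-6,-11,197) (-5,-6,192) (-8,-3,192) - - -
230 (11,-42,206) (2,-44,213) (-6,-45,220) (-10,-44,221) (-10,-40,217) (-9,-35,213) - (3,-19,189) (-2,-18,193) (-6,-16,194) (-7,-13,192) (-6,-8,187) (-3,-2,179) - - -
233 - (7,-42,199) (0,-42,204) (-7,-44,211) (-12,-42,213) (-9,-37,206) - - - (-5,-18,186) - (-4,-8,177) (-7,-6,176) (-5,0,170) - -
236 - - (4,-42,193) (-3,-43,198) (-9,-43,203) (-9,-39,199) - - - - - - (-8,-8,170) (-9,-5,167) (-11,-2,166) -
239 - - - (7,-38,179) (-7,-43,193) (-12,-42,197) (-11,-37,191) - - - - - - (-12,-9,165) (-10,-2,157) (-13,0,157)
```

Request:
arm_command(
  rows=[
    [[0, 0, 0], 0],
    [[0, 0, 0], 0],
    [[0, 0, 0], 0],
    [[0, 0, 0], 0],
    [[0, 0, 0], 0],
  ],
  claw=0.2,
)

```text
t: 8.05
eef_pos: [624.5, 214.2, 142.2]
tcp_rot: [-3.141, -0.0, 0.325]
ft_force: [-4.3, 14.4, 2.7]
opening: 0.336
grip_force: 7.8
```

Request:
arm_command(
  rows=[
    [[0, 0, 0], 0],
    [[0, 0, 0], 0],
    [[0, 0, 0], 0],
    [[0, 0, 0], 0],
    [[0, 0, 0], 0],
  ],
)

```text
t: 8.55
eef_pos: [624.0, 215.4, 142.3]
tcp_rot: [-3.14, -0.0, 0.325]
ft_force: [-1.9, 8.3, 0.6]
opening: 0.313
grip_force: 30.0
```

Run:
```python
from h import *
table("scene",[624.5,214],.325,212,254,172,200)
```

```text
212 (-18,-42,272) (-23,-42,275) - (-33,-41,280) (-33,-37,276) (-33,-33,274) (-33,-29,269) - - - - - - -
215 (-25,-49,274) (-29,-47,275) (-28,-43,270) (-32,-41,272) (-35,-40,272) (-33,-35,267) (-33,-30,263) - - - - - - -
218 (-28,-52,271) (2,-29,232) (-6,-30,239) (-29,-41,263) (-34,-41,265) (-9,-20,232) - (9,0,202) - - - - - -
221 - (7,-27,219) (-2,-29,227) (-7,-29,230) (-10,-27,231) (-10,-23,227) (7,-7,202) (1,-6,205) (0,-3,203) - - - - -
224 - (10,-27,209) (5,-27,212) (-2,-27,218) (-9,-27,222) (-11,-25,221) (-9,-19,215) (-3,-11,204) (-2,-7,200) (-5,-4,199) - - - -
227 - - (10,-25,198) (2,-26,205) (-6,-27,211) (-10,-26,213) (-9,-21,208) (-3,-13,197) (-7,-11,198) (-7,-7,194) (-7,-3,191) - - -
230 - - - (6,-25,194) (-1,-26,199) (-6,-25,201) (-9,-23,202) (-10,-19,199) (-6,-12,190) (-9,-10,190) (-5,-3,181) - - -
233 - - - - (8,-21,180) (-4,-25,192) (-10,-25,196) (-8,-19,189) - (-3,-8,176) (-6,-5,175) (-5,0,169) - -
236 - - - - - - - (-10,-23,185) - - (-8,-8,170) (-9,-5,168) (-9,0,164) -
239 - - - - - - - - - - - (-10,-7,161) (-13,-4,161) (-13,0,157)
242 - - - - - - - - - - - (-8,-7,152) (-14,-7,155) (-16,-4,154)
245 - - - - - - - - - - - - (-14,-8,147) (-15,-5,144)
248 - - - - - - - - - - - - - (-17,-8,140)
251 - - - - - - - - - - - - - -
```

Request:
arm_command(
  rows=[
    [[-0.023, -0.006, -0.0068], 0],
    [[-0.023, 0, -0.0068], 0],
    [[-0.047, 0, -0.01], 0],
    [[-0.0475, 0, -0.0064], 0],
    [[0, 0, 0], 0],
  ],
)

```text
t: 9.1
eef_pos: [588.8, 203.5, 149.8]
tcp_rot: [3.142, 0.002, 0.324]
ft_force: [-0.9, 0.5, -3.6]
opening: 0.31
grip_force: 30.0
```

```bash
cat >> h.py <<'E'
def st(yaw,piv=None):
    s=state(); a,b=np.cos(yaw),np.sin(yaw); f=s["ft_force"]
    d=s["eef_pos"][:2]-np.array(piv if piv else [578.5,200])
    print("t",round(s["t"],2),"press x",round(d@[a,b],1),"y",round(d@[s_ for s_ in(-b,a)],1),"z",round(s["eef_pos"][2],1),"F along x",round(f[:2]@[a,b],1),"Fy",round(f[:2]@[-b,a],1),"Fz",round(f[2],1),"grip",round(s["grip_force"],1),round(s["opening"],3))
E
python3 -c "
from h import *
st(.325)"
```

```text
t 9.1 press x 10.9 y 0.1 z 149.8 F along x -0.7 Fy 0.7 Fz -3.6 grip 30.0 0.31
```

Request:
arm_command(
  rows=[
    [[-0.012, 0, 0], 0],
    [[-0.012, 0, 0], 0],
    [[-0.012, 0, 0], 0],
    [[-0.012, 0, 0], 0],
    [[0, 0, 0], 0],
  ],
)

```text
t: 9.6
eef_pos: [579.4, 200.3, 150.1]
tcp_rot: [3.141, -0.001, 0.325]
ft_force: [1.5, 0.2, 4.3]
opening: 0.311
grip_force: 30.0
```

```bash
python3 -c "
from h import *
st(.325)"
```

```text
t 9.6 press x 0.9 y 0.0 z 150.1 F along x 1.5 Fy -0.3 Fz 4.3 grip 30.0 0.311
```

Request:
arm_command(
  rows=[
    [[-0.01, 0, 0], 0],
    [[-0.01, 0, 0], 0],
    [[-0.01, 0, 0.001], 0],
    [[-0.01, 0, 0.001], 0],
    [[0, 0, 0], 0],
  ],
)

```text
t: 10.1
eef_pos: [569.8, 197.0, 149.7]
tcp_rot: [3.141, -0.001, 0.325]
ft_force: [1.7, -0.4, 6.6]
opening: 0.314
grip_force: 30.0
```

Request:
arm_command(
  rows=[
    [[-0.01, 0, 0], 0],
    [[-0.01, 0, 0], 0],
    [[-0.01, 0, 0.001], 0],
    [[-0.01, 0, 0.001], 0],
    [[0, 0, 0], 0],
  ],
)

```text
t: 10.6
eef_pos: [560.0, 193.7, 148.7]
tcp_rot: [3.141, 0.0, 0.325]
ft_force: [1.0, -1.8, 5.2]
opening: 0.31
grip_force: 30.0
```

Request:
arm_command(
  rows=[
    [[-0.01, 0, 0.001], 0],
    [[-0.01, 0, 0.001], 0],
    [[-0.01, 0, 0.002], 0],
    [[-0.01, 0, 0.002], 0],
    [[0, 0, 0], 0],
  ],
)

```text
t: 11.1
eef_pos: [550.3, 190.4, 147.1]
tcp_rot: [3.141, 0.001, 0.325]
ft_force: [0.4, -2.9, 5.8]
opening: 0.317
grip_force: 30.0
```

Request:
arm_command(
  rows=[
    [[-0.01, 0, 0.002], 0],
    [[-0.01, 0, 0.002], 0],
    [[-0.01, 0, 0.002], 0],
    [[-0.01, 0, 0.003], 0],
    [[0, 0, 0], 0],
  ],
)

```text
t: 11.6
eef_pos: [540.9, 187.2, 144.8]
tcp_rot: [3.141, 0.001, 0.325]
ft_force: [1.8, -4.0, 6.3]
opening: 0.311
grip_force: 30.0
```

Request:
arm_command(
  rows=[
    [[-0.01, 0.002, 0.002], 0],
    [[-0.01, 0.001, 0.003], 0],
    [[-0.01, 0, 0.003], 0],
    [[-0.01, 0, 0.003], 0],
    [[0, 0, 0], 0],
  ],
)

```text
t: 12.1
eef_pos: [531.3, 183.8, 141.9]
tcp_rot: [-3.141, 0.001, 0.325]
ft_force: [-0.5, -1.2, 4.4]
opening: 0.312
grip_force: 30.0
```

Request:
arm_command(
  rows=[
    [[-0.01, 0, 0.003], 0],
    [[-0.01, 0, 0.004], 0],
    [[-0.01, 0, 0.004], 0],
    [[-0.01, 0, 0.004], 0],
    [[0, 0, 0], 0],
  ],
)

```text
t: 12.6
eef_pos: [522.4, 180.7, 138.4]
tcp_rot: [-3.141, -0.0, 0.325]
ft_force: [-0.2, 2.3, 5.4]
opening: 0.316
grip_force: 30.0
```

Request:
arm_command(
  rows=[
    [[-0.01, 0, 0.0045], 0],
    [[-0.01, 0, 0.0045], 0],
    [[-0.01, 0, 0.005], 0],
    [[-0.01, 0, 0.005], 0],
    [[0, 0, 0], 0],
  ],
)

```text
t: 13.1
eef_pos: [514.9, 178.1, 134.9]
tcp_rot: [3.141, -0.005, 0.325]
ft_force: [5.6, 4.1, 12.2]
opening: 0.313
grip_force: 30.0
```

The left lever meets a bind at q≈0.8 with about 11 N tangential, so the left punch is jammed. I'll swing it back along the arc.

Request:
arm_command(
  rows=[
    [[0.04, 0, -0.018], 0],
    [[0.04, 0, -0.0156], 0],
    [[0.04, 0, -0.0128], 0],
    [[0.04, 0, -0.0096], 0],
    [[0.04, 0, -0.0068], 0],
  ],
)

```text
t: 13.6
eef_pos: [560.5, 193.7, 148.5]
tcp_rot: [-3.141, 0.002, 0.325]
ft_force: [-2.9, 3.5, -9.4]
opening: 0.314
grip_force: 30.0
```

Request:
arm_command(
  rows=[
    [[0.04, -0.001, -0.004], 0],
    [[0.04, -0.001, -0.0012], 0],
    [[0.04, -0.001, 0.0012], 0],
    [[0.04, 0, 0.004], 0],
    [[0.04, 0, 0.0068], 0],
  ],
)

```text
t: 14.1
eef_pos: [608.5, 210.2, 147.6]
tcp_rot: [3.142, 0.0, 0.325]
ft_force: [-4.0, 1.2, -4.8]
opening: 0.315
grip_force: 30.0
```

Request:
arm_command(
  rows=[
    [[0.03, 0, 0.007], 0],
    [[0.02, 0, 0.006], 0],
    [[0.008, 0, 0.0025], 0],
    [[0, 0, 0], 0],
    [[0, 0, 0], 0],
  ],
)

```text
t: 14.6
eef_pos: [621.9, 214.8, 144.3]
tcp_rot: [3.141, -0.002, 0.325]
ft_force: [-0.8, 3.4, -0.2]
opening: 0.313
grip_force: 30.0
```

```bash
python3 -c "
from h import *
st(.325)"
```

```text
t 14.6 press x 45.9 y 0.2 z 144.3 F along x 0.3 Fy 3.5 Fz -0.2 grip 30.0 0.313
```

Request:
arm_command(
  rows=[
    [[0.008, -0.001, 0.0028], 0],
    [[0.008, -0.001, 0.0028], 0],
    [[0, 0, 0], 0],
    [[0, 0, 0], 0],
    [[0, 0, 0], 0],
  ],
)

```text
t: 15.1
eef_pos: [625.8, 216.2, 142.8]
tcp_rot: [3.141, -0.002, 0.325]
ft_force: [0.4, 0.6, 5.6]
opening: 0.315
grip_force: 30.0
```

```bash
python3 -c "
from h import *
st(.325)"
```

```text
t 15.1 press x 50.0 y 0.3 z 142.8 F along x 0.6 Fy 0.5 Fz 5.6 grip 30.0 0.315
```

Request:
arm_command(
  rows=[
    [[0.008, 0, 0.0028], 0],
    [[0.006, 0, 0.002], 0],
    [[0, 0, 0], 0],
    [[0, 0, 0], 0],
    [[0, 0, 0], 0],
  ],
)

```text
t: 15.6
eef_pos: [626.5, 216.5, 142.5]
tcp_rot: [3.141, 0.004, 0.325]
ft_force: [-15.8, -5.0, 18.4]
opening: 0.314
grip_force: 30.0
```

```bash
python3 -c "
from h import *
st(.325)"
```

```text
t 15.6 press x 50.8 y 0.3 z 142.5 F along x -16.6 Fy 0.4 Fz 18.4 grip 30.0 0.314
```

Request:
arm_command(
  rows=[
    [[0, 0, 0], 0],
    [[0, 0, 0], 0],
    [[0, 0, 0], 0],
    [[0, 0, 0], 0],
    [[0, 0, 0], 0],
  ],
  claw=0.7,
)

```text
t: 16.1
eef_pos: [628.5, 217.5, 140.9]
tcp_rot: [3.141, 0.0, 0.325]
ft_force: [-1.0, 0.6, 1.0]
opening: 0.668
grip_force: 0.0
```

Request:
arm_command(
  rows=[
    [[0, 0, 0], 0],
    [[0, 0, -0.06], 0],
    [[0, 0, -0.08], 0],
    [[0, 0, -0.08], 0],
    [[0, 0, -0.08], 0],
  ],
)

```text
t: 16.6
eef_pos: [628.4, 217.5, 216.9]
tcp_rot: [3.142, 0.0, 0.325]
ft_force: [0.8, -0.1, -0.3]
opening: 0.699
grip_force: 0.0
```

Request:
arm_command(
  rows=[
    [[0, 0, 0], 0.036],
    [[0, 0, 0], 0.036],
    [[0, 0, 0], 0.036],
    [[0, 0, 0], 0.036],
    [[0, 0, 0], 0.036],
  ],
)

```text
t: 17.1
eef_pos: [628.4, 217.5, 216.1]
tcp_rot: [3.142, -0.0, -0.245]
ft_force: [0.0, -0.3, 0.3]
opening: 0.701
grip_force: 0.0
```

Run:
```python
from h import *
st(.325); s=state(); print(s["eef_pos"],s["tcp_rot"])
for c in("scene","top"):
    viewer.read_camera(c)
    for l in("left_knob","right_knob","right_pivot"): print(c,l,[(np.round(r["position"]).tolist(),round(r["confidence"],2)) for r in models.mark_of(c,l)[:2]])
```

```text
t 17.1 press x 52.9 y 0.6 z 216.1 F along x -0.0 Fy -0.3 Fz 0.3 grip 0.0 0.701
[628.43429645 217.4832117  216.08376451] [ 3.14152915e+00 -4.67311354e-05 -2.45478069e-01]
scene left_knob [([628.0, 220.0, 194.0], 0.8)]
scene right_knob []
scene right_pivot []
top left_knob [([627.0, 210.0, 190.0], 0.51)]
top right_knob [([578.0, -169.0, 194.0], 0.44)]
top right_pivot [([555.0, -162.0, 47.0], 0.84)]
```

Request:
arm_command(
  rows=[
    [[0.019, 0.154, 0], 0],
    [[0.019, 0.154, 0], 0],
    [[0.019, 0.154, 0], 0],
    [[0.019, 0.154, 0], 0],
    [[0.019, 0.154, 0], 0],
  ],
)

```text
t: 18.0
eef_pos: [605.2, 23.4, 216.3]
tcp_rot: [3.142, -0.0, -0.24]
ft_force: [0.5, -0.2, 0.3]
opening: 0.695
grip_force: 0.0
```

Request:
arm_command(
  rows=[
    [[0.019, 0.154, 0], 0],
    [[0.019, 0.154, 0], 0],
    [[0.019, 0.154, 0], 0],
    [[0.019, 0.154, 0], 0],
    [[0.019, 0.154, 0], 0],
  ],
)

```text
t: 18.5
eef_pos: [582.4, -169.3, 216.3]
tcp_rot: [3.141, -0.0, -0.24]
ft_force: [0.8, 0.2, 0.8]
opening: 0.701
grip_force: 0.0
```

Request:
arm_command(
  rows=[
    [[0, 0, 0.06], 0],
    [[0, 0, 0.08], 0],
    [[0, 0, 0.08], 0],
    [[0, 0, 0.06], 0],
    [[0, 0, 0], 0],
  ],
)

```text
t: 19.0
eef_pos: [581.9, -167.5, 144.4]
tcp_rot: [-3.141, 0.003, -0.24]
ft_force: [0.5, 0.1, 0.4]
opening: 0.699
grip_force: 0.0
```

Run:
```python
from h import *
st(-.24,[556,-162]); s=state(); print(s["eef_pos"],s["tcp_rot"])
p,d=viewer.read_camera("scene"); cv2.imwrite("pics/r1.png",cv2.resize(p[110:260,300:430,::-1],None,fx=4,fy=4,interpolation=cv2.INTER_CUBIC))
```

```text
t 19.0 press x 26.4 y 0.8 z 144.4 F along x 0.5 Fy 0.2 Fz 0.4 grip 0.0 0.699
[ 581.87015581 -167.49114349  144.3533299 ] [-3.14118573  0.00323271 -0.24006684]
```

View pics/r1.png

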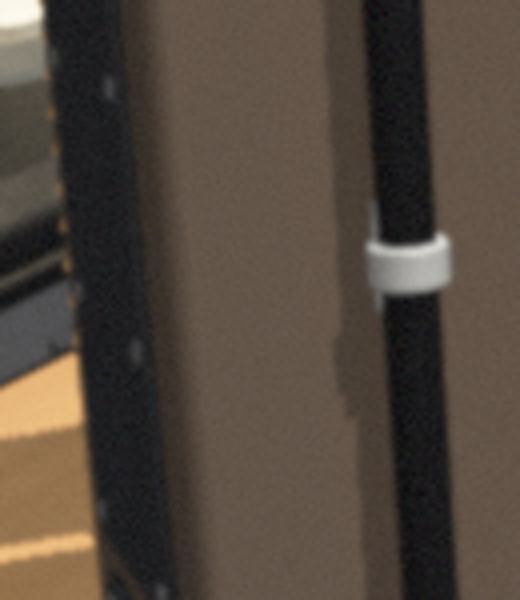

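The scene view is blocked by the arm. I'll grip and judge it from the opening, where about 0.31 means the knob is held.

Request:
arm_command(
  rows=[
    [[0, 0, 0], 0],
    [[0, 0, 0], 0],
    [[0, 0, 0], 0],
    [[0, 0, 0], 0],
    [[0, 0, 0], 0],
  ],
  claw=0.2,
)

```text
t: 19.55
eef_pos: [582.8, -167.8, 146.4]
tcp_rot: [3.141, -0.0, -0.241]
ft_force: [0.1, 0.0, -0.3]
opening: 0.334
grip_force: 0.0
```

Request:
arm_command(
  rows=[
    [[0, 0, 0], 0],
    [[0, 0, 0], 0],
    [[0, 0, 0], 0],
    [[0, 0, 0], 0],
    [[0, 0, 0], 0],
  ],
)

```text
t: 20.05
eef_pos: [582.9, -167.6, 146.4]
tcp_rot: [-3.141, -0.0, -0.241]
ft_force: [1.1, 3.9, 4.5]
opening: 0.31
grip_force: 30.0
```

```bash
python3 -c "
from h import *
st(-.24,[556,-162])"
```

```text
t 20.05 press x 27.5 y 1.0 z 146.4 F along x 0.1 Fy 4.0 Fz 4.5 grip 30.0 0.31
```

Request:
arm_command(
  rows=[
    [[-0.028, -0.0025, -0.004], 0],
    [[-0.028, 0, -0.003], 0],
    [[-0.028, 0, -0.002], 0],
    [[-0.026, 0, -0.001], 0],
    [[0, 0, 0], 0],
  ],
)

```text
t: 20.55
eef_pos: [555.1, -160.6, 148.8]
tcp_rot: [3.141, 0.001, -0.241]
ft_force: [-0.2, -2.7, 2.4]
opening: 0.313
grip_force: 30.0
```

Request:
arm_command(
  rows=[
    [[-0.01, 0, 0], 0],
    [[-0.01, 0, 0], 0],
    [[-0.01, 0, 0.001], 0],
    [[-0.01, 0, 0.001], 0],
    [[0, 0, 0], 0],
  ],
)

```text
t: 21.05
eef_pos: [546.2, -158.4, 148.4]
tcp_rot: [3.141, -0.0, -0.241]
ft_force: [0.7, -4.3, 5.8]
opening: 0.315
grip_force: 30.0
```

Request:
arm_command(
  rows=[
    [[-0.012, 0.0025, 0], 0],
    [[-0.012, 0, 0.001], 0],
    [[-0.012, 0, 0.002], 0],
    [[-0.012, 0, 0.002], 0],
    [[0, 0, 0], 0],
  ],
)

```text
t: 21.55
eef_pos: [534.1, -155.5, 147.1]
tcp_rot: [-3.141, 0.0, -0.241]
ft_force: [0.4, 0.2, 7.1]
opening: 0.316
grip_force: 30.0
```

Request:
arm_command(
  rows=[
    [[-0.012, 0, 0.0015], 0],
    [[-0.012, 0, 0.002], 0],
    [[-0.012, 0, 0.002], 0],
    [[-0.012, 0, 0.003], 0],
    [[0, 0, 0], 0],
  ],
)

```text
t: 22.05
eef_pos: [522.3, -152.6, 144.9]
tcp_rot: [-3.141, 0.001, -0.241]
ft_force: [0.3, 0.3, 6.2]
opening: 0.314
grip_force: 30.0
```

Request:
arm_command(
  rows=[
    [[-0.012, 0, 0.003], 0],
    [[-0.012, 0, 0.003], 0],
    [[-0.012, 0, 0.0035], 0],
    [[-0.012, 0, 0.004], 0],
    [[0, 0, 0], 0],
  ],
)

```text
t: 22.55
eef_pos: [510.5, -149.7, 141.5]
tcp_rot: [-3.141, 0.001, -0.241]
ft_force: [-1.5, 0.9, 7.8]
opening: 0.311
grip_force: 30.0
```

Request:
arm_command(
  rows=[
    [[-0.012, 0, 0.004], 0],
    [[-0.012, 0, 0.0045], 0],
    [[-0.012, 0, 0.0045], 0],
    [[-0.012, 0, 0.005], 0],
    [[0, 0, 0], 0],
  ],
)

```text
t: 23.05
eef_pos: [498.6, -146.8, 137.0]
tcp_rot: [-3.141, 0.002, -0.241]
ft_force: [-2.8, 0.2, 10.0]
opening: 0.312
grip_force: 30.0
```

Request:
arm_command(
  rows=[
    [[-0.012, 0, 0.0035], 0],
    [[-0.012, 0, 0.0045], 0],
    [[-0.012, 0, 0.0055], 0],
    [[-0.012, 0, 0.0055], 0],
    [[0, 0, 0], 0],
  ],
)

```text
t: 23.55
eef_pos: [487.0, -144.0, 131.8]
tcp_rot: [-3.141, 0.002, -0.241]
ft_force: [-0.3, 1.6, 4.8]
opening: 0.317
grip_force: 30.0
```

Request:
arm_command(
  rows=[
    [[-0.012, 0, 0.006], 0],
    [[-0.012, 0, 0.0065], 0],
    [[-0.012, 0, 0.007], 0],
    [[-0.012, 0, 0.007], 0],
    [[0, 0, 0], 0],
  ],
)

```text
t: 24.05
eef_pos: [475.6, -141.2, 125.3]
tcp_rot: [-3.141, 0.002, -0.241]
ft_force: [-1.0, 2.2, 4.3]
opening: 0.312
grip_force: 30.0
```

Request:
arm_command(
  rows=[
    [[-0.0133, 0, 0.009], 0],
    [[-0.0133, 0, 0.0095], 0],
    [[-0.0133, 0, 0.0103], 0],
    [[-0.009, 0, 0.0075], 0],
    [[0, 0, 0], 0],
  ],
)

```text
t: 24.55
eef_pos: [463.3, -138.1, 116.2]
tcp_rot: [-3.141, 0.002, -0.241]
ft_force: [-4.7, 3.0, 6.2]
opening: 0.312
grip_force: 30.0
```

Request:
arm_command(
  rows=[
    [[-0.006, 0, 0.005], 0],
    [[-0.006, 0, 0.005], 0],
    [[-0.006, 0, 0.0055], 0],
    [[0, 0, 0], 0],
    [[0, 0, 0], 0],
  ],
)

```text
t: 25.05
eef_pos: [458.9, -137.0, 112.4]
tcp_rot: [-3.141, 0.003, -0.241]
ft_force: [-4.6, 2.5, 7.5]
opening: 0.313
grip_force: 30.0
```

```bash
python3 -c "
from h import *
st(-.24,[556,-162])"
```

```text
t 25.05 press x -100.2 y 1.2 z 112.4 F along x -5.1 Fy 1.4 Fz 7.5 grip 30.0 0.313
```

Near the end now, so I'll press gently to the stop.

Request:
arm_command(
  rows=[
    [[-0.006, 0, 0.0055], 0],
    [[-0.006, 0, 0.0055], 0],
    [[0, 0, 0], 0],
    [[0, 0, 0], 0],
    [[0, 0, 0], 0],
  ],
)

```text
t: 25.55
eef_pos: [455.9, -136.3, 109.6]
tcp_rot: [-3.141, 0.003, -0.241]
ft_force: [-3.8, 2.7, 6.4]
opening: 0.315
grip_force: 30.0
```

Request:
arm_command(
  rows=[
    [[-0.006, 0, 0.0055], 0],
    [[-0.004, 0, 0.004], 0],
    [[0, 0, 0], 0],
    [[0, 0, 0], 0],
    [[0, 0, 0], 0],
  ],
)

```text
t: 26.05
eef_pos: [453.5, -135.7, 107.2]
tcp_rot: [-3.141, 0.003, -0.241]
ft_force: [-4.9, 1.5, 8.1]
opening: 0.313
grip_force: 30.0
```

```bash
python3 -c "
from h import *
st(-.24,[556,-162])"
```

```text
t 26.05 press x -105.8 y 1.1 z 107.2 F along x -5.1 Fy 0.3 Fz 8.1 grip 30.0 0.313
```

Request:
arm_command(
  rows=[
    [[-0.006, 0, 0.0055], 0],
    [[-0.006, 0, 0.0055], 0],
    [[0, 0, 0], 0],
    [[0, 0, 0], 0],
    [[0, 0, 0], 0],
  ],
)

```text
t: 26.55
eef_pos: [450.7, -135.0, 104.4]
tcp_rot: [-3.141, 0.003, -0.241]
ft_force: [-3.7, 1.9, 6.7]
opening: 0.311
grip_force: 30.0
```

Request:
arm_command(
  rows=[
    [[-0.006, 0, 0.0055], 0],
    [[-0.004, 0, 0.004], 0],
    [[0, 0, 0], 0],
    [[0, 0, 0], 0],
    [[0, 0, 0], 0],
  ],
)

```text
t: 27.05
eef_pos: [448.8, -134.6, 102.4]
tcp_rot: [-3.141, 0.002, -0.241]
ft_force: [-2.8, 3.5, 8.9]
opening: 0.312
grip_force: 30.0
```

```bash
python3 -c "
from h import *
st(-.24,[556,-162])"
```

```text
t 27.05 press x -110.6 y 1.2 z 102.4 F along x -3.6 Fy 2.7 Fz 8.9 grip 30.0 0.312
```

Run:
```python
from h import *
p,P=cloud("top"); cv2.imwrite("pics/r2.png",cv2.resize(p[160:290,270:430,::-1],None,fx=4,fy=4,interpolation=cv2.INTER_CUBIC))
for l in("right_knob","right_pivot"): print(l,[(np.round(r["position"]).tolist(),round(r["confidence"],2)) for r in models.mark_of("top",l)[:2]])
```

```text
right_knob []
right_pivot [([558.0, -155.0, 47.0], 0.68)]
```

View pics/r2.png

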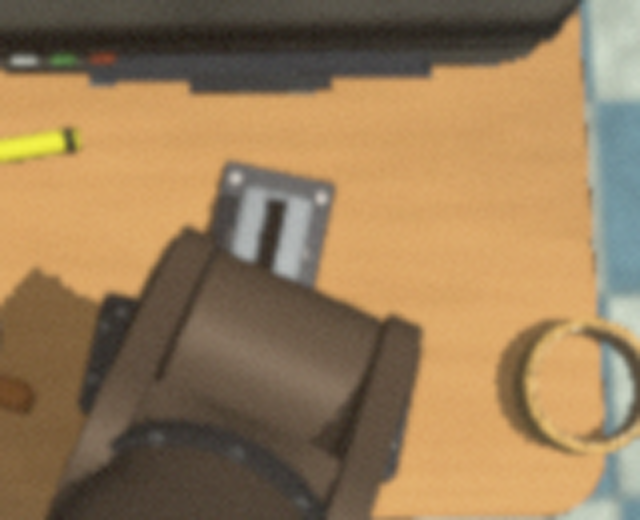

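The arm hides the knob, but the slot is empty at the back, so the lever is forward. I'll press 3 mm more to feel for the stop.

Request:
arm_command(
  rows=[
    [[-0.006, 0, 0.006], 0],
    [[-0.004, 0, 0.004], 0],
    [[0, 0, 0], 0],
    [[0, 0, 0], 0],
    [[0, 0, 0], 0],
  ],
)

```text
t: 27.7
eef_pos: [448.9, -134.7, 101.9]
tcp_rot: [3.141, -0.005, -0.241]
ft_force: [0.6, 4.9, 30.0]
opening: 0.316
grip_force: 30.0
```

```bash
python3 -c "
from h import *
st(-.24,[556,-162])"
```

```text
t 27.7 press x -110.5 y 1.0 z 101.9 F along x -0.6 Fy 4.9 Fz 30.0 grip 30.0 0.316
```

Request:
arm_command(
  rows=[
    [[0, 0, 0], 0],
    [[0, 0, 0], 0],
    [[0, 0, 0], 0],
    [[0, 0, 0], 0],
    [[0, 0, 0], 0],
  ],
  claw=0.7,
)

```text
t: 28.2
eef_pos: [446.8, -134.4, 99.5]
tcp_rot: [-3.142, 0.001, -0.241]
ft_force: [-0.3, -0.1, 0.1]
opening: 0.666
grip_force: 0.0
```

Request:
arm_command(
  rows=[
    [[0, 0, 0], 0],
    [[0, 0, -0.06], 0],
    [[0, 0, -0.1], 0],
    [[0, 0, -0.16], 0],
    [[0, 0, -0.16], 0],
  ],
)

```text
t: 28.7
eef_pos: [446.6, -134.2, 220.9]
tcp_rot: [-3.141, 0.001, -0.241]
ft_force: [0.5, 0.8, 0.1]
opening: 0.703
grip_force: 0.0
```

Request:
arm_command(
  rows=[
    [[-0.03, 0.16, 0], 0],
    [[-0.03, 0.16, 0], 0],
    [[-0.03, 0.16, 0], 0],
    [[-0.03, 0.16, 0], 0],
    [[-0.03, 0.16, 0], 0],
  ],
)

```text
t: 29.2
eef_pos: [362.0, -321.0, 219.9]
tcp_rot: [3.141, -0.0, -0.241]
ft_force: [-0.2, 0.5, 0.5]
opening: 0.699
grip_force: 0.0
```

Run:
```python
from h import *
s=state(); print(s["t"],s["eef_pos"],s["ft_force"],s["opening"])
for c in("scene","top"):
    p,P=cloud(c)
    if c=="scene": cv2.imwrite("pics/end.png",p[:,:,::-1])
    for n,X,yw,x0,y0 in(("L",(578.5,200),.325,-102,102),("R",(555,-161),-.24,-102,102)):
        d=P[...,:2]-np.array(X); a,b=np.cos(yw),np.sin(yw); px=d@[a,b]; py=d@[-b,a]
        m=(abs(px)<125)&(abs(py)<22)&(P[...,2]>145)&(P[...,2]<212)
        print(c,n,m.sum(),np.round([px[m].mean(),py[m].mean(),P[...,2][m].mean()]) if m.any() else "")
    for l in("left_knob","right_knob"): print(c,l,[(np.round(r["position"]).tolist(),round(r["confidence"],2)) for r in models.mark_of(c,l)[:2]])
```

```text
29.2 [ 361.95798325 -321.02930545  219.90285367] [-0.1953563   0.4863584   0.52751155] 0.6989743786855386
scene L 310 [ 47.   5. 187.]
scene R 8 [-95.  18. 163.]
scene left_knob [([630.0, 217.0, 190.0], 0.77)]
scene right_knob [([455.0, -136.0, 159.0], 0.37)]
top L 161 [ 48.  -1. 190.]
top R 130 [-102.    1.  167.]
top left_knob [([629.0, 215.0, 191.0], 0.53)]
top right_knob [([452.0, -139.0, 158.0], 0.64)]
```

View pics/end.png

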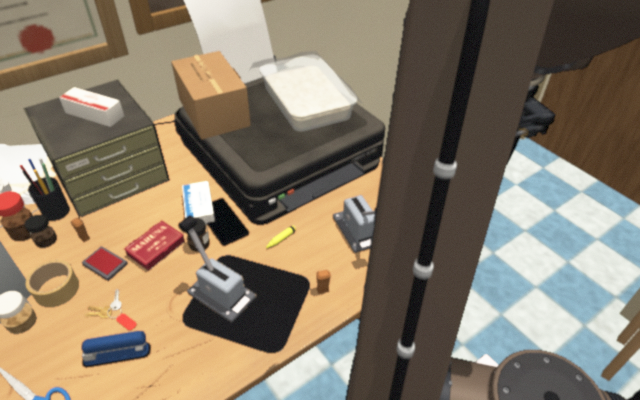

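The left lever stands back with its knob at (193,228). The right one is forward: its slot is empty in this picture, and the top view puts its knob at z≈158, which is the forward end. The bystanders that show have not moved, and the gripper is clear.

```bash
python3 -c "
from cell import env
print(env.job_done())"
```

```text
the job is handed in; nothing more can be done
None
```

The left punch is the jammed one (firm bind near 0.8 rad, stopped at about 11 N) and its lever is fully back; the right punch ran freely to its end and its lever is fully forward; both are released, and the job is handed in, with no verdict returned.

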